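# Basket under the pass shelf, then ring

## Robot

A 6-joint arm with a two-finger parallel gripper is mounted at the origin on the work surface. World frame = base frame: x ahead of the robot, y to its left, z up, the work surface at z = 0. Lengths are in m, angles in degrees, forces in N, time in s.
With the tool pointing down it reaches from about 0.25 to 0.725 m from the base axis. Payload 9.7 kg.
Tool frame: the origin (TCP) lies between the finger pads; the fingertips stand 17 mm ahead of it and the grasp point (between the pads) lies 2 mm behind it; z points along the fingers, y is the direction in which the jaws open and shut (so a half turn about z gives the same grasp; the last joint's range is limited). The gripper opens to 85 mm and grips with 20 to 120 N. Pads are 22 mm wide; open, the fingers measure 114 mm over their backs; the gripper's body (76 mm by 85 mm) begins 54 mm behind the grasp point. The pads swing forward as they close: fully open they stand 13 mm farther back than shut.
Start: joints at [-64.802, 4.979, 10.078, 95.1, 0, 90], TCP at [0.234, -0.498, 0.248] pointing down, gripper open.
Joint ranges: [-179.16, 179.16], [-48.56, 103.87], [-65.8, 70.77], [-126.05, 130.52], [-82.76, 87.17], [-180, 180]. Speed limits (degrees/s): [127.2, 127.2, 147.25, 180, 180, 180].

## Interface

Orientations are given as [roll, pitch, yaw] about the fixed x, y, z axes, in that order (R = Rz(yaw) Ry(pitch) Rx(roll)).
In Python, from workcell import monitor, cams, order gives the robot as it stands. The module is installed in compiled form; this text tells all that it offers.
- The arm moves only by the shell command python3 -m handwheel 'ROWS' [OPENING] [FORCE]. ROWS is JSON, a list of rows, each a list of 6 numbers: the shift along the tool's x, y, z in m, then the turn, a rotation vector about the tool's x, y, z in degrees. In form: [[tx, ty, tz, wx, wy, wz], ...]. A call has exactly 8 rows; each row shifts and turns the commanded pose from where the row before left it, along the tool's axes as they then stand; what a row does not reach is not made up. A row lasts 1/12 s, in which the tool goes at most 41.7 mm and 7.16 degrees, less where a joint would pass 70% of its speed; a pose out of reach is approached as far as the arm can. A call is refused whole if a number of a shift passes 0.0417 or a number of a turn 7.16, either way. A call with a gripper value outside its range is refused whole. OPENING is the opening, from -1 (shut) to 1 (fully open), set as the call begins (- or left out, the last holds). The fingers move at their own pace and stop on an object; FORCE is the grip in N (left out, the last holds). Time passes only in rows, so rows that do not move let the fingers close, or fill a call up. It gives the time, the measured TCP pose, the force and the opening at its end, in the units of the state.
- monitor.get_obs(): the state, without advancing time (a new reading comes with each control period).
- cams.camera(name): name is "side" or "top"; returns a dict with "img" (480x640x3 uint8, red, green, blue), "depth" (480x640 float32, m along the optical axis (not along the pixel's ray), 0 where there is no reading), "fx", "fy", "cx", "cy" (pixels), "rvec" (rotation vector, rad) and "tvec" (3), from world to camera coordinates, as OpenCV has them. Camera axes: x right, y down, z forward; pixel columns grow to the right and rows downward; lengths in m; the calibration is good to about 2 mm. A picture is of the moment at which its call begins.
- order.job_done(): hands the job in, once; it reports no verdict.
The state is a dict: "time": time; "q": joint angles; "qd": joint speeds; "joint_efforts": joint torques, N m; "ee_pos": TCP position; "tcp_rot": TCP orientation; "wrist_force": force on the tool from outside, world axes, zero at the start; "torque": the same for the moment, N m; "opening": finger opening in m.
Only numpy, scipy, OpenCV 4.12 (cv2) and the standard library are available. Lean on these libraries where they do the work, as an engineer would, in place of code of your own. Each camera call takes 0.05 s, during which the arm holds its last target. There are 200 camera calls.

## Task

Pick up the wire basket of breaded sticks and stand it in the open front part of the steel guide lane, then slide it along the lane under the wire shelf until it is fully home against the end stop. Then press the counter bell's plunger right down and leave everything alone, without tipping the basket, leaning on the shelf or disturbing the bowls, the glass or the ramekin.

Things in the scene. Friction and masses are not known exactly. Their poses are not given: they have to be found in the camera images.
- basket: loose open wire basket, 120 mm long (its x) x 84 mm wide (its y), rim 60 mm high, about 0.3 kg, holding breaded sticks up to 76 mm high. Origin: centre of its underside, z up. Its end walls are upright and clear outside; same both ways round; long axis within 30 degrees of world x at the start
- basket_grip (a point): centre of the wooden grip bar of the basket's rigid arched handle, 100 mm straight above the basket's origin. The bar is 70 mm long (along the basket's x), 14 mm wide and 14 mm high, with 33 mm free below it down to the rim's height
- lane: fixed steel guide lane, floor plate 3 mm thick, dark side rails 22 mm high, straight and 90 mm apart inside from x = -115 to +68 mm. Origin: on the counter, where the centre of the basket's underside belongs when home; x runs inward, away from the robot, z up. End stop's face at x = +60 mm, 30 mm high. Home, the basket's near wall is at x = -60 mm, 35 mm behind the shelf's front edge (x = -95 mm)
- lane_mouth (a point): on the lane's floor plate (3 mm above the counter), in its open front part at lane x = -180 mm: a good spot to set the basket's origin. Here the rails flare out by 7 degrees each, from 90 mm apart at lane x = -115 mm to 122 mm at the mouth, x = -244 mm
- shelf: fixed open wire shelf over the far part of the lane, 500 mm wide (its y), 200 mm deep (its x, inward). Origin: on the counter below the middle of its front edge. Front bar and wires at z = 170 to 180 mm; 12 mm posts at y = -240 and +240, x = 0 and 200 mm. Ramekin stack on it, top at 242 mm, at x = 140, y = 0. Bays at x = 95, y = -100 and +100 mm: the lane's origin in one, the bowls in the other
- bell: fixed counter bell, black base 84 mm across, brass dome 43 mm high. Origin: centre of its underside
- bell_top (a point): centre of the top face of the bell's steel plunger, a disc 22 mm across above the dome, 62 mm above the counter when up
- bell_plunger (a joint): travel of the bell's plunger, m: 0 up, 0.006 right down; a spring returns it; about 4.5 N presses it fully
- bowls: loose stack of bowls, 110 mm across, 73 mm high, in the shelf bay beside the lane. Origin: centre of underside. Leave alone
- tumbler: loose amber glass, 76 mm across, 130 mm high. Origin: centre of underside. Leave alone
- ramekin: loose black ramekin, 80 mm across, 45 mm high. Origin: centre of underside. Leave alone

How it is judged (in metres and radians):
On the way, in this order (a step that is already met when the one before it is completed fails the run):
1. the basket stands flat on the lane's floor between the rails, in the open front part (its origin at lane x = -245 to -115 mm, within 18 mm of the centre line) (height (world z) of basket below 0.007 m and angle between basket's own z axis and vertical below 0.05 rad and y of basket in the frame of lane between -0.018 and 0.018 m and x of basket in the frame of lane between -0.245 and -0.115 m and angle between the x axis of basket and the x axis of lane, either way round below 0.3 rad), for 0.2 s.
2. the basket has been slid fully home: within 5 mm of the end stop, flat on the lane's floor (height (world z) of basket below 0.007 m and angle between basket's own z axis and vertical below 0.05 rad and y of basket in the frame of lane between -0.006 and 0.006 m and x of basket in the frame of lane between -0.005 and 0.006 m), for 0.2 s.
3. the bell's plunger is pressed right down (more than 4.5 mm of its 6 mm) (value of joint bell_plunger above 0.0045 m), for 0.05 s.
At the end, for the whole second after the job is handed in: the basket stands still and flat in the lane, upright, within 5 mm of the end stop (lane x of its origin above -5 mm), the bell's plunger is up again, and the robot touches nothing (all of step 2 and linear speed of basket below 0.01 m/s and contact force between the fingers and basket below 0.1 N and value of joint bell_plunger below 0.0015 m).
It fails at once if the basket is tipped by more than 20 degrees (angle between basket's own z axis and vertical above 0.35 rad).
It fails at once if the robot presses on the shelf with more than 15 N (contact force between any of the arm, the fingers and shelf above 15 N).
It fails at once if the bell is pressed before the basket is home (value of joint bell_plunger above 0.003 m and x of basket in the frame of lane below -0.008 m).
It fails at once if the bowls, the glass or the ramekin are moved by more than 20 mm (distance of any of bowls, tumbler, ramekin from where it was at the start of the episode above 0.02 m).
It also fails if it takes over 72 s, if anything falls off the work surface, if the arm or the gripper's body presses on something with over 40 N, if the wrist force passes 120 N, or if a joint passes its speed limit or range.

## Working session

There is one attempt and no reset: what is moved stays moved. The work goes in short steps, Python scripts to look and compute and a shell command to move; the robot and the scene stay as the last step left them, time stands still between calls to the robot, and variables do not carry over. Pictures are saved under pics/ and viewed, about 8 in all and at most 12, crops included, and the job is handed in when it is done.

```bash
mkdir -p pics
cat > h.py <<'E'
import numpy as np, cv2, sys
from workcell import monitor, cams, order
def snap(n,tag):
    c=cams.camera(n); np.savez(f'pics/{tag}.npz',**c); cv2.imwrite(f'pics/{tag}.png',cv2.cvtColor(c['img'],cv2.COLOR_RGB2BGR)); return c
def load(tag): return dict(np.load(f'pics/{tag}.npz'))
def world(c,u,v,z=None,d=None):
    R=cv2.Rodrigues(c['rvec'])[0]; t=np.ravel(c['tvec'])
    r=np.array([(u-c['cx'])/c['fx'],(v-c['cy'])/c['fy'],1.]); o=-R.T@t; w=R.T@r
    if z is not None: return o+w*(z-o[2])/w[2]
    if d is None: d=c['depth'][int(v),int(u)]
    return o+w*d
def cloud(c):
    v,u=np.mgrid[0:480,0:640]; d=c['depth']
    P=np.stack([(u-c['cx'])/c['fx']*d,(v-c['cy'])/c['fy']*d,d],-1)-np.ravel(c['tvec'])
    P=P@cv2.Rodrigues(c['rvec'])[0]; P[d==0]=np.nan; return P
E
python3 - <<'E'
from h import *
print(monitor.get_obs())
for n in('top','side'):
    c=snap(n,n+'0'); R=cv2.Rodrigues(c['rvec'])[0]; print(n,c['fx'],-R.T@np.ravel(c['tvec']),R.round(2).tolist())
E
```

```text
{'time': 0.0, 'q': array([-6.48021625e+01,  5.01073082e+00,  1.00338535e+01,  9.51000844e+01,
        4.27516613e-04,  9.00006382e+01]), 'qd': array([-0.03619407,  0.0091949 ,  0.03759957,  0.04728734, -0.01375065,
       -0.06580489]), 'joint_efforts': array([-2.21749819e-03, -5.20389247e+01,  4.64800858e+01,  1.61794620e-02,
       -6.77788125e-05, -1.00398734e-05]), 'ee_pos': array([ 0.23407026, -0.49746866,  0.24758123]), 'tcp_rot': array([-1.79923038e+02, -4.26659035e-04,  2.51971987e+01]), 'wrist_force': array([-0.37973515, -0.81764766, -0.37304597]), 'torque': array([ 0.00706157, -0.04192216,  0.02056228]), 'opening': 0.08547448662271269}
top 601.6026121835798 [ 0.43372165 -0.00964527  1.27906615] [[0.02, -1.0, -0.0], [-0.99, -0.02, -0.14], [0.14, 0.01, -0.99]]
side 446.89398644072674 [ 0.30830978 -0.51156705  0.73745069] [[0.85, -0.52, 0.0], [-0.39, -0.64, -0.67], [0.35, 0.57, -0.74]]
```

View pics/top0.png

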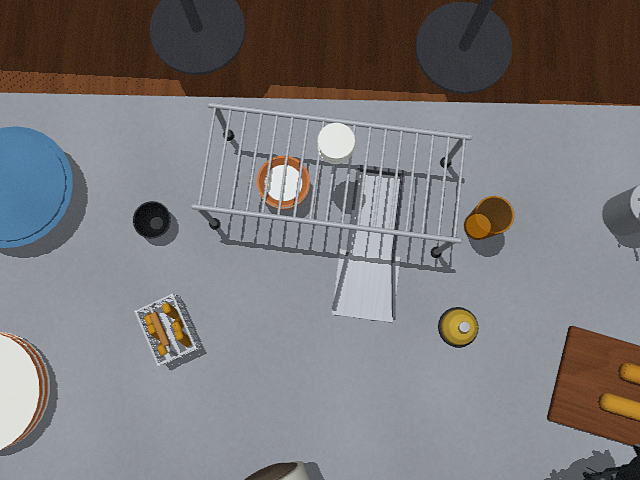

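View pics/side0.png

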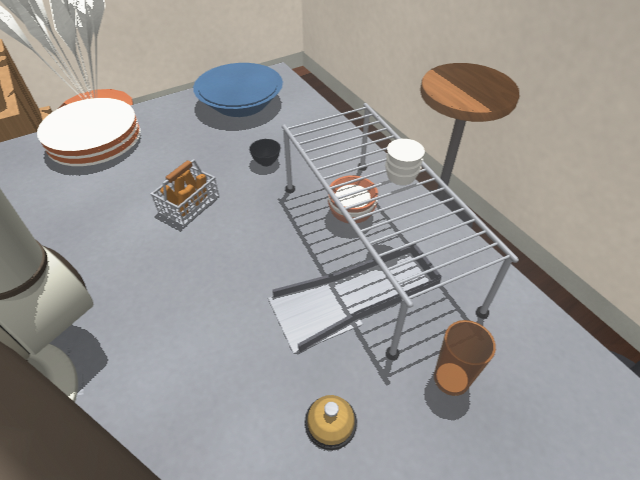

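The top view shows the basket at about (167,330), the lane from its mouth at (363,318) to its stop at (382,172), the bell plunger at (463,327), the ramekin at (152,220) and the glass at (490,217). The side view agrees with this. I'll enlarge the basket and the lane next.

Run:
```python
from h import *
im=cv2.imread('pics/top0.png')
a=cv2.resize(im[285:375,125:210],None,fx=4.5,fy=4.5,interpolation=cv2.INTER_CUBIC)
b=cv2.resize(im[160:330,320:415],None,fx=3.4,fy=3.4,interpolation=cv2.INTER_CUBIC)
o=np.zeros((600,800,3),np.uint8); o[:a.shape[0],:a.shape[1]]=a; o[:b.shape[0],450:450+b.shape[1]]=b
cv2.imwrite('pics/crop1.png',o)
c=load('top0')
for n,u,v,z in(('bell',463.5,327,.062),('shelfL',194,208,.175),('shelfR',461,241,.175)): print(n,world(c,u,v,z).round(4))
s=load('side0'); print('bell side',world(s,331.5,408,.062).round(4))
# grip bar by depth: top points 0.095-0.115
for k in(c,s):
    P=cloud(k); m=(P[...,2]>.093)&(P[...,2]<.115)&(P[...,0]<.55)&(P[...,0]>.25)&(P[...,1]>.15)&(P[...,1]<.5)
    q=P[m]; print(len(q)); 
    if len(q)>5:
        (cx,cy),sz,an=cv2.minAreaRect(q[:,:2].astype(np.float32)); print(cx,cy,sz,an,q.mean(0))
        mm=q[:,:2]-q[:,:2].mean(0); w,V=np.linalg.eigh(mm.T@mm); print('axis',np.degrees(np.arctan2(V[1,1],V[0,1])))
```

```text
bell [ 0.4512 -0.2993  0.062 ]
shelfL [0.6591 0.2289 0.175 ]
shelfR [ 0.6076 -0.2698  0.175 ]
bell side [ 0.4539 -0.3023  0.062 ]
345
0.43378204107284546 0.2991703152656555 (0.09987466037273407, 0.01633869670331478) 27.50510025024414 [0.43320537 0.29760013 0.10504814]
axis -153.4304824494161
275
0.4326644539833069 0.2977166175842285 (0.0965166985988617, 0.017339183017611504) 27.176063537597656 [0.43257744 0.29505543 0.10232341]
axis -154.22576307834564
```

View pics/crop1.png

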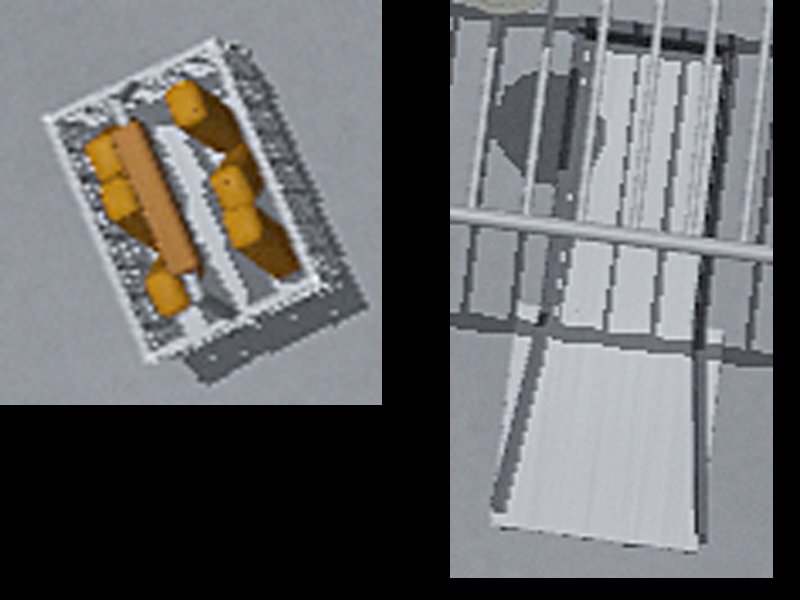

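Run:
```python
from h import *
c=load('top0'); s=load('side0')
f=lambda X,Y:(320+(X-450)/3.4,160+Y/3.4)
for n,p,z in(('mouthL',(492,522),.003),('mouthR',(697,548),.003),('railR mouth top',(705,540),.022),('railL mouth top',(494,512),.022),('stopL',(585,38),.03),('stopR',(733,52),.03)):
    print(n,world(c,*f(*p),z).round(4))
g=lambda X,Y:(125+X/4.5,285+Y/4.5)
R=np.array([world(c,*g(*p),.060) for p in((45,118),(218,42),(318,287),(150,362))]); print('rim',R.round(4).tolist(),R.mean(0))
B=np.array([world(c,*g(*p),.107) for p in((127,128),(183,272))]); print('bar',B.round(4).tolist(),B.mean(0))
# overlay lane model
o=np.array([.7177,-.1298]); a=np.radians(-5.9); Rz=np.array([[np.cos(a),-np.sin(a)],[np.sin(a),np.cos(a)]])
outs=[]
for k,tag,box in((c,'top0',(320,150,415,330)),(s,'side0',(260,230,450,360))):
    im=cv2.imread(f'pics/{tag}.png'); F=3.2 if tag=='top0' else 2.4; x0,y0,x1,y1=box
    im=cv2.resize(im[y0:y1,x0:x1],None,fx=F,fy=F,interpolation=cv2.INTER_CUBIC)
    def line(pts,col):
        q=np.array([[*(o+Rz@np.array(p[:2])),p[2]] for p in pts])
        uv=cv2.projectPoints(q,k['rvec'],k['tvec'],np.array([[k['fx'],0,k['cx']],[0,k['fy'],k['cy']],[0,0,1.]]),None)[0][:,0]
        uv=((uv-[x0,y0]+.5)*F).astype(int); cv2.polylines(im,[uv.reshape(-1,1,2)],False,col,1)
    for sg in(1,-1): line([(-.244,sg*.061,.022),(-.115,sg*.045,.022),(.068,sg*.045,.022)],(0,0,255)); line([(-.244,sg*.061,.003),(-.115,sg*.045,.003),(.06,sg*.045,.003)],(0,255,0))
    line([(.06,-.045,.03),(.06,.045,.03)],(255,0,0)); line([(-.244,-.061,.003),(-.244,.061,.003)],(0,255,0))
    outs.append(im)
C=np.zeros((600,800,3),np.uint8); x=0
for i in outs: h,w=min(600,i.shape[0]),min(i.shape[1],800-x); C[:h,x:x+w]=i[:h,:w]; x+=w
cv2.imwrite('pics/ov1.png',C)
```

```text
mouthL [ 0.4739 -0.0376  0.003 ]
mouthR [ 0.4608 -0.1647  0.003 ]
railR mouth top [ 0.4654 -0.1672  0.022 ]
railL mouth top [ 0.4794 -0.0383  0.022 ]
stopL [ 0.7766 -0.0897  0.03  ]
stopR [ 0.7695 -0.1826  0.03  ]
rim [[0.4678, 0.3618, 0.06], [0.5035, 0.2861, 0.06], [0.3959, 0.2354, 0.06], [0.3616, 0.3081, 0.06]] [0.43218748 0.29787065 0.06      ]
bar [[0.463, 0.3118, 0.107], [0.4024, 0.2841, 0.107]] [0.43267912 0.29794482 0.107     ]
```

View pics/ov1.png

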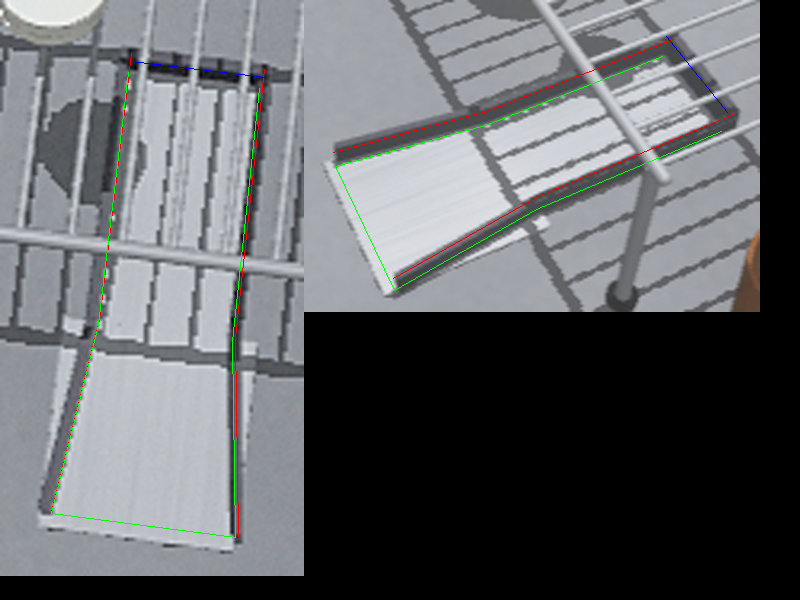

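The lane model fits the edges in both overlays: origin about (0.718,-0.130), yaw -5.9°. The basket is at (0.4326,0.298), yaw about 26°. The tool yaw is already close to that, so I'll go over the basket now.

```bash
cat >> h.py <<'E'
from scipy.spatial.transform import Rotation as Ro
def delta(p,rpy=None):
    "shift and turn left to go, in current tool axes"
    o=monitor.get_obs(); A=Ro.from_euler('xyz',o['tcp_rot'],degrees=True)
    print('t',o['time'],'pos',o['ee_pos'].round(4),'rpy',o['tcp_rot'].round(2),'q',o['q'].round(1),'F',o['wrist_force'].round(1),'op',round(o['opening'],4))
    if p is not None: print('shift',A.inv().apply(np.array(p)-o['ee_pos']).round(4))
    if rpy is not None: print('turn',(A.inv()*Ro.from_euler('xyz',rpy,degrees=True)).as_rotvec(degrees=True).round(2))
E
R='[0.0216,-0.0265,0.002,0,0,0]'; 
python3 -m handwheel '[[0.0216,-0.0265,0.002,0,0,0],[0.0216,-0.0265,0.002,0,0,0],[0.0216,-0.0265,0.002,0,0,0],[0.0216,-0.0265,0.002,0,0,0],[0.0216,-0.0265,0.002,0,0,0],[0.0216,-0.0265,0.002,0,0,0],[0.0216,-0.0265,0.002,0,0,0],[0.0216,-0.0265,0.002,0,0,0]]' 1 40
python3 -m handwheel '[[0.0216,-0.0265,0.002,0,0,0],[0.0216,-0.0265,0.002,0,0,0],[0.0216,-0.0265,0.002,0,0,0],[0.0216,-0.0265,0.002,0,0,0],[0.0216,-0.0265,0.002,0,0,0],[0.0216,-0.0265,0.002,0,0,0],[0.0216,-0.0265,0.002,0,0,0],[0.0216,-0.0265,0.002,0,0,0]]'
python3 -m handwheel '[[0.0216,-0.0265,0.002,0,0,0],[0.0216,-0.0265,0.002,0,0,0],[0.0216,-0.0265,0.002,0,0,0],[0.0216,-0.0265,0.002,0,0,0],[0.0216,-0.0265,0.002,0,0,0],[0.0216,-0.0265,0.002,0,0,0],[0.0216,-0.0265,0.002,0,0,-0.7],[0,0,0,0,0,0]]'
python3 -c "
from h import *
delta([.4326,.298,.098],[180,0,26])"
```

```text
time: 0.77
ee_pos: [0.3001, -0.2307, 0.232]
tcp_rot: [-180.0, 0.0, 25.2]
wrist_force: [0.6, -0.6, -0.2]
opening: 0.0851
time: 1.43
ee_pos: [0.3662, 0.0349, 0.2161]
tcp_rot: [180.0, -0.0, 25.2]
wrist_force: [2.1, -1.5, -0.3]
opening: 0.0854
time: 2.1
ee_pos: [0.4376, 0.2425, 0.2009]
tcp_rot: [-178.7, 0.1, 28.4]
wrist_force: [0.3, -0.3, 0.1]
opening: 0.0855
t 2.1 pos [0.4376 0.2425 0.2009] rpy [-1.787e+02  8.000e-02  2.835e+01] q [ 28.3  -2.5  -2.8  89.8   1.3 179.9] F [ 0.3 -0.3  0.1] op 0.0855
shift [ 0.0221 -0.0489  0.104 ]
turn [-1.3   0.1   2.35]
```

Joint 6 is at its limit, so I'll make the half turn to yaw -154°, which gives the same grasp.

```bash
python3 -m handwheel '[[0,0,0,-1.3,0,0],[0,0,0,0,0,-7.1],[0,0,0,0,0,-7.1],[0,0,0,0,0,-7.1],[0,0,0,0,0,-7.1],[0,0,0,0,0,-7.1],[0,0,0,0,0,-7.1],[0,0,0,0,0,-7.1]]' >/dev/null
python3 -m handwheel '[[0,0,0,0,0,-7.1],[0,0,0,0,0,-7.1],[0,0,0,0,0,-7.1],[0,0,0,0,0,-7.1],[0,0,0,0,0,-7.1],[0,0,0,0,0,-7.1],[0,0,0,0,0,-7.1],[0,0,0,0,0,-7.1]]' >/dev/null
python3 -m handwheel '[[0,0,0,0,0,-7.1],[0,0,0,0,0,-7.1],[0,0,0,0,0,-7.1],[0,0,0,0,0,-7.1],[0,0,0,0,0,-7.1],[0,0,0,0,0,-7.1],[0,0,0,0,0,-7.1],[0,0,0,0,0,-7.1]]' >/dev/null
python3 -c "
from h import *
delta([.4326,.298,.098],[180,0,-154])"
```

```text
t 4.1 pos [0.4377 0.2356 0.203 ] rpy [ 1.8000e+02  1.0000e-02 -1.6801e+02] q [28.3 -3.  -3.  90.   0.  16.3] F [-0.2 -0.6 -0. ] op 0.0853
shift [-0.0079  0.0621  0.105 ]
turn [ 0.000e+00  1.000e-02 -1.401e+01]
```

```bash
python3 -m handwheel '[[0,0,0,0,0,-7],[0,0,0,0,0,-7],[-0.0057,0.0146,0,0,0,0],[-0.0057,0.0146,0,0,0,0],[-0.0057,0.0146,0,0,0,0],[-0.0057,0.0146,0,0,0,0],[0,0,0.02,0,0,0],[0,0,0,0,0,0]]' >/dev/null
python3 -c "
from h import *
delta([.4326,.298,.098],[180,0,-154])
c=snap('side','side1')
im=cv2.imread('pics/side1.png')[120:260,100:270]; cv2.imwrite('pics/s1.png',cv2.resize(im,None,fx=4,fy=4,interpolation=cv2.INTER_CUBIC))"
```

```text
t 4.7667 pos [0.4322 0.2984 0.1803] rpy [-179.98   -0.2  -154.28] q [34.6  0.9 -1.7 87.6  0.   8.9] F [-0.1 -0.9 -1. ] op 0.0853
shift [-0.0005 -0.0005  0.0823]
turn [-0.02 -0.2  -0.28]
```

View pics/s1.png

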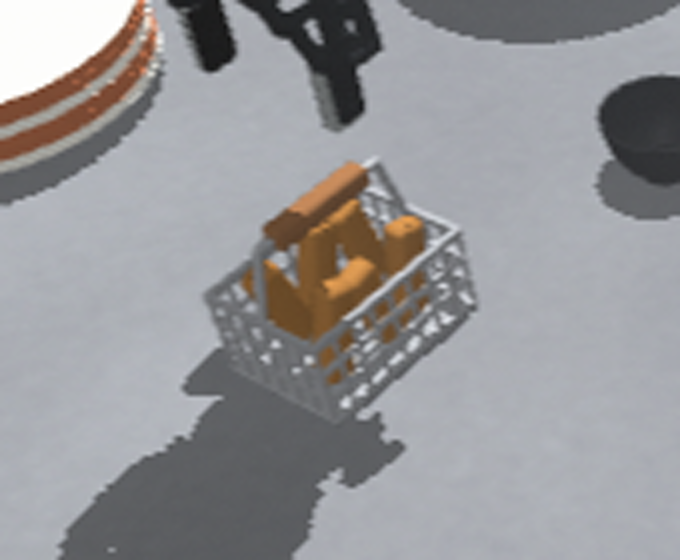

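The open fingers, at about (210,60) and (340,120) in the crop, are on either side of the grip bar (315,205). I'll go down and grip.

```bash
python3 -m handwheel '[[0,0,0.013,0,0,0],[0,0,0.013,0,0,0],[0,0,0.013,0,0,0],[0,0,0.013,0,0,0],[0,0,0.013,0,0,0],[0,0,0.01,0,0,0],[0,0,0.007,0,0,0],[0,0,0,0,0,0]]' 1
python3 -m handwheel '[[0,0,0,0,0,0],[0,0,0,0,0,0],[0,0,0,0,0,0],[0,0,0,0,0,0],[0,0,0,0,0,0],[0,0,0,0,0,0],[0,0,0,0,0,0],[0,0,0,0,0,0]]' -1 50
python3 -m handwheel '[[0,0,0,0,0,0],[0,0,0,0,0,0],[0,0,0,0,0,0],[0,0,-0.005,0,0,0],[0,0,-0.01,0,0,0],[0,0,-0.01,0,0,0],[0,0,-0.01,0,0,0],[0,0,0,0,0,0]]'
python3 -c "
from h import *
delta([.4326,.298,.098],[180,0,-154])"
```

```text
time: 5.48
ee_pos: [0.4325, 0.2986, 0.0991]
tcp_rot: [179.9, -0.1, -154.3]
wrist_force: [-0.5, -0.1, 0.7]
opening: 0.0855
time: 6.15
ee_pos: [0.4333, 0.2996, 0.1012]
tcp_rot: [179.9, 0.0, -154.3]
wrist_force: [-0.2, 1.6, 3.9]
opening: 0.0129
time: 6.82
ee_pos: [0.434, 0.2997, 0.1385]
tcp_rot: [179.9, 0.2, -154.3]
wrist_force: [0.6, 0.5, -3.5]
opening: 0.0128
t 6.8167 pos [0.434  0.2997 0.1385] rpy [ 1.7990e+02  1.7000e-01 -1.5431e+02] q [34.6  0.9 -6.3 82.6  0.1  8.9] F [ 0.6  0.5 -3.5] op 0.0128
shift [ 0.0021 -0.001   0.0405]
turn [ 0.1   0.17 -0.31]
```

The opening reads 13 mm and the load about 3.5 N, so the basket is held. Next I'll turn it to the lane's direction and carry it to the mouth.

```bash
python3 -m handwheel '[[0,0,-0.002,0,0,2],[0,0,-0.003,0,0,4],[0,0,-0.004,0,0,5.6],[0,0,-0.004,0,0,6],[0,0,-0.004,0,0,6],[0,0,-0.003,0,0,5],[0,0,0,0,0,3],[0,0,0,0,0,0]]' >/dev/null
python3 -m handwheel '[[-0.003,-0.008,0,0,0,0],[-0.006,-0.016,0,0,0,0],[-0.0095,-0.026,0,0,0,0],[-0.0095,-0.026,0,0,0,0],[-0.0095,-0.026,0,0,0,0],[-0.0095,-0.026,0,0,0,0],[-0.0095,-0.026,0,0,0,0],[-0.0095,-0.026,0,0,0,0]]' >/dev/null
python3 -m handwheel '[[-0.0095,-0.026,0,0,0,0],[-0.0095,-0.026,0,0,0,0],[-0.0095,-0.026,0,0,0,0],[-0.0095,-0.026,0,0,0,0],[-0.0095,-0.026,0,0,0,0],[-0.0095,-0.026,0,0,0,0],[-0.006,-0.016,0,0,0,0],[-0.003,-0.008,0,0,0,0]]'
python3 -m handwheel '[[0,0,0,0,0,0],[0,0,0,0,0,0],[0,0,0,0,0,0],[0,0,0,0,0,0],[0,0,0,0,0,0],[0,0,0,0,0,0],[0,0,0,0,0,0],[0,0,0,0,0,0]]'
python3 -c "
from h import *
delta([.5387,-.1113,.102],[180,0,174.1])
snap('top','top2');snap('side','side2')
a=cv2.imread('pics/top2.png')[150:340,300:430];b=cv2.imread('pics/side2.png')[180:370,220:450]
F=lambda i,h:cv2.resize(i,None,fx=h,fy=h,interpolation=cv2.INTER_CUBIC)
cv2.imwrite('pics/s2.png',np.hstack([F(a,2.2),F(b,2.2)]))"
```

```text
time: 8.82
ee_pos: [0.5275, -0.075, 0.155]
tcp_rot: [180.0, -0.1, 174.1]
wrist_force: [0.3, 1.1, -4.3]
opening: 0.013
time: 9.48
ee_pos: [0.5275, -0.0721, 0.1553]
tcp_rot: [179.9, -0.0, 174.1]
wrist_force: [0.4, -0.1, -3.8]
opening: 0.0129
t 9.4833 pos [ 0.5275 -0.0721  0.1553] rpy [ 1.7993e+02 -4.0000e-02  1.7413e+02] q [-7.8  1.7 -3.6 84.7  0.1 -1.9] F [ 0.4 -0.1 -3.8] op 0.0129
shift [-0.0152 -0.0379  0.0533]
turn [ 0.07 -0.04  0.03]
```

View pics/s2.png

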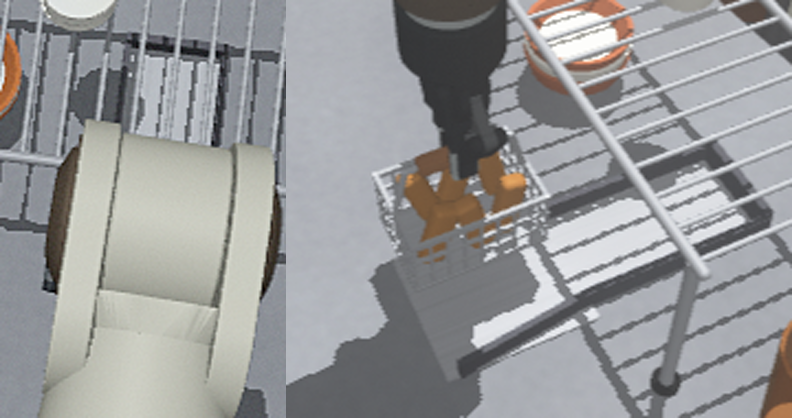

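The basket hangs level above the lane but is still about 38 mm too far left. I'll shift it sideways, then lower it.

```bash
python3 -m handwheel '[[-0.002,-0.004,0,0,0,0],[-0.003,-0.0075,0,0,0,0],[-0.003,-0.0075,0,0,0,0],[-0.003,-0.0075,0,0,0,0],[-0.003,-0.0075,0,0,0,0],[-0.0012,-0.004,0,0,0,0],[0,0,0,0,0,0],[0,0,0,0,0,0]]'
python3 -m handwheel '[[0,0,0.004,0,0,0],[0,0,0.008,0,0,0],[0,0,0.008,0,0,0],[0,0,0.008,0,0,0],[0,0,0.006,0,0,0],[0,0,0.004,0,0,0],[0,0,0.002,0,0,0],[0,0,0,0,0,0]]'
python3 -c "
from h import *
delta([.5387,-.1113,.102],[180,0,174.1])"
```

```text
time: 10.25
ee_pos: [0.5387, -0.1121, 0.1551]
tcp_rot: [179.9, -0.1, 174.1]
wrist_force: [-0.2, -0.3, -3.7]
opening: 0.0127
time: 10.92
ee_pos: [0.5385, -0.1117, 0.1147]
tcp_rot: [179.9, -0.1, 174.1]
wrist_force: [-0.3, 0.5, -4.4]
opening: 0.0125
t 10.9167 pos [ 0.5385 -0.1117  0.1147] rpy [ 1.7993e+02 -9.0000e-02  1.7410e+02] q [-11.7   4.5  -5.2  80.4   0.1  -5.8] F [-0.3  0.5 -4.4] op 0.0125
shift [-0.0002  0.0004  0.0127]
turn [ 0.07 -0.09 -0.  ]
```

```bash
python3 -m handwheel '[[0,0,0.002,0,0,0],[0,0,0.002,0,0,0],[0,0,0.002,0,0,0],[0,0,0.002,0,0,0],[0,0,0.001,0,0,0],[0,0,0.001,0,0,0],[0,0,0,0,0,0],[0,0,0,0,0,0]]'
python3 -m handwheel '[[0,0,0.0005,0,0,0],[0,0,0.0005,0,0,0],[0,0,0.0005,0,0,0],[0,0,0.0005,0,0,0],[0,0,0,0,0,0],[0,0,0,0,0,0],[0,0,0,0,0,0],[0,0,0,0,0,0]]'
```

```text
time: 11.58
ee_pos: [0.5387, -0.1117, 0.1052]
tcp_rot: [179.9, -0.0, 174.1]
wrist_force: [0.3, 1.0, -3.9]
opening: 0.0131
time: 12.25
ee_pos: [0.5387, -0.1115, 0.1041]
tcp_rot: [179.9, 0.0, 174.1]
wrist_force: [-3.3, 3.0, 6.1]
opening: 0.0129
```

It touches down at TCP z = 0.104. I'll open, rise, back off along the lane, shut the fingers and tilt the tool 55° inward for pushing under the shelf.

```bash
python3 -m handwheel '[[0,0,0,0,0,0],[0,0,0,0,0,0],[0,0,0,0,0,0],[0,0,0,0,0,0],[0,0,0,0,0,0],[0,0,0,0,0,0],[0,0,0,0,0,0],[0,0,0,0,0,0]]' 1
python3 -m handwheel '[[0,0,-0.005,0,0,0],[0,0,-0.01,0,0,0],[0,0,-0.015,0,0,0],[0,0,-0.02,0,0,0],[0,0,-0.02,0,0,0],[0,0,-0.02,0,0,0],[0,0,-0.02,0,0,0],[0,0,-0.01,0,0,0]]'
python3 -m handwheel '[[0.02,0,0,0,0,0],[0.02,0,0,0,0,0],[0.02,0,0,0,0,0],[0.02,0,0,0,0,0],[0.02,0,0,0,0,0],[0.02,0,0,0,0,0],[0,0,0,0,-4,0],[0,0,0,0,-4,0]]' -1 50
python3 -m handwheel '[[0,0,0,0,-6.7,0],[0,0,0,0,-6.7,0],[0,0,0,0,-6.7,0],[0,0,0,0,-6.7,0],[0,0,0,0,-6.7,0],[0,0,0,0,-6.7,0],[0,0,0,0,-6.8,0],[0,0,0,0,0,0]]'
python3 - <<'E'
from h import *
# target orientation: lane yaw, tilt
R=Ro.from_euler('xyz',[180,0,174.1],degrees=True)*Ro.from_rotvec([0,-55,0],degrees=True)
X=-.300; delta([.7177+X*.9947,-.1298-X*.1028,.038],R.as_euler('xyz',degrees=True))
c=snap('top','top3');snap('side','side3')
a=cv2.imread('pics/top3.png')[150:390,280:480];b=cv2.imread('pics/side3.png')[150:370,150:450]
F=lambda i:cv2.resize(i,(int(i.shape[1]*440/i.shape[0]),440),interpolation=cv2.INTER_CUBIC)
k=np.hstack([F(a),F(b)]); cv2.imwrite('pics/s3.png',cv2.resize(k,None,fx=.8,fy=.8) if k.shape[1]>800 else k)
E
```

```text
time: 12.92
ee_pos: [0.5387, -0.1117, 0.1032]
tcp_rot: [179.9, -0.0, 174.1]
wrist_force: [1.2, -0.4, -0.1]
opening: 0.0852
time: 13.58
ee_pos: [0.5393, -0.112, 0.2268]
tcp_rot: [180.0, 0.2, 174.1]
wrist_force: [0.7, -0.3, 0.4]
opening: 0.0854
time: 14.25
ee_pos: [0.4193, -0.0995, 0.2236]
tcp_rot: [179.9, 8.1, 174.1]
wrist_force: [-0.5, 0.3, 0.5]
opening: -0.0001
time: 14.92
ee_pos: [0.4955, -0.1342, 0.235]
tcp_rot: [178.3, 50.9, 173.8]
wrist_force: [-0.9, 1.0, -1.0]
opening: -0.0002
t 14.9167 pos [ 0.4955 -0.1342  0.235 ] rpy [178.34  50.9  173.78] q [-22.5 -48.5 -45.9  43.1  14.2 -10.5] F [-0.9  1.  -1. ] op -0.0002
shift [0.2031 0.0249 0.0632]
turn [ 1.4  -4.1  -0.25]
```

View pics/s3.png

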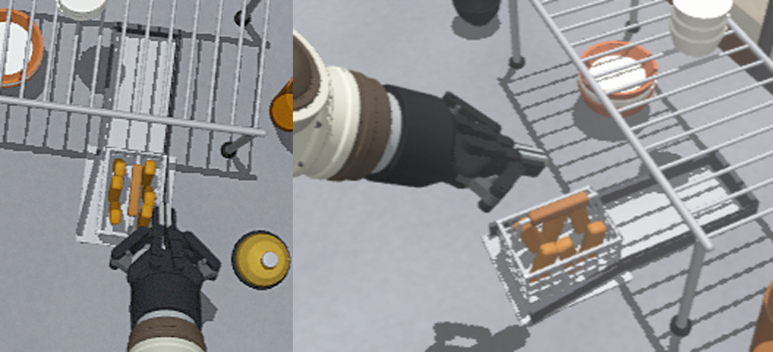

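The basket stands in the lane at about (135,190) in the left crop. However, joint 2 has reached its range limit, because a 55° tilt this close to the base is out of reach. I'll fit a quick planar arm model so I can choose feasible tilts.

```bash
cat > kin.py <<'E'
import numpy as np
from scipy.optimize import least_squares
D=[(4.98,10.05,95.1,.5498,.2476),(-2.5,-2.8,89.8,.5003,.2009),(-3.,-3.,90,.4971,.203),(.9,-1.7,87.6,.5252,.1803),(.9,-6.3,82.6,.5274,.1385),(1.7,-3.6,84.7,.5324,.1553),(4.5,-5.2,80.4,.5501,.1147),(-48.5,-45.9,43.1,.5133,.235)]
D=np.array(D)
def fk(p,q2,q3,q4):
    L1,L2,e,h,L3,a0=p; q2,q3,q4=np.radians([q2,q3,q4]); f=q2-q3; t=f+q4
    return np.array([a0+L1*np.sin(q2)+L2*np.cos(f)+e*np.sin(f)+L3*np.cos(t), h+L1*np.cos(q2)-L2*np.sin(f)+e*np.cos(f)-L3*np.sin(t)])
res=lambda p:np.r_[np.concatenate([(fk(p,*d[:3])-d[3:])*w for d,w in zip(D,[1]*7+[.3])]),(p[5])*.01]
s=least_squares(res,[.4,.5,.02,.2,.25,0]); P=s.x
def ik(r,z,tilt,g=(0,-10)):
    t=np.radians(90-tilt)
    f=lambda x:fk(P,x[0],x[1],90-tilt-x[0]+x[1])-[r,z]
    k=least_squares(f,g,bounds=([-48,-65],[103,70])); return [*k.x.round(1),round(90-tilt-k.x[0]+k.x[1],1),round(np.linalg.norm(k.fun)*1e3,1)]
if __name__=='__main__':
    print(P.round(4),np.abs(s.fun).max())
    for X in(-.31,-.28,-.25,-.2,-.17,-.14,-.11,-.08):
        r=np.hypot(.7177+X*.9947,-.1298-X*.1028)
        print(X,round(r,3),[ik(r,.04,t) for t in(0,20,35,45,55)])
E
python3 kin.py
```

```text
[4.189e-01 5.185e-01 3.730e-02 1.587e-01 4.111e-01 4.000e-04] 0.001476702713680189
-0.31 0.421 [[np.float64(-11.8), np.float64(-29.0), np.float64(72.8), np.float64(0.0)], [np.float64(-33.9), np.float64(-46.9), np.float64(57.0), np.float64(0.0)], [np.float64(-48.0), np.float64(-59.3), np.float64(43.7), np.float64(20.0)], [np.float64(-48.0), np.float64(-65.0), np.float64(28.0), np.float64(66.1)], [np.float64(-48.0), np.float64(-65.0), np.float64(18.0), np.float64(121.3)]]
-0.28 0.451 [[np.float64(-7.5), np.float64(-25.3), np.float64(72.2), np.float64(0.0)], [np.float64(-28.6), np.float64(-43.8), np.float64(54.8), np.float64(0.0)], [np.float64(-45.8), np.float64(-58.1), np.float64(42.7), np.float64(0.0)], [np.float64(-48.0), np.float64(-65.0), np.float64(28.0), np.float64(36.7)], [np.float64(-48.0), np.float64(-65.0), np.float64(18.0), np.float64(94.6)]]
-0.25 0.48 [[np.float64(-3.3), np.float64(-21.5), np.float64(71.9), np.float64(0.0)], [np.float64(-23.5), np.float64(-40.6), np.float64(52.9), np.float64(0.0)], [np.float64(-39.2), np.float64(-55.1), np.float64(39.0), np.float64(0.0)], 
[... 1366 characters left out ...]
), np.float64(0.0)], [np.float64(-2.6), np.float64(-23.6), np.float64(49.0), np.float64(0.0)], [np.float64(-13.9), np.float64(-39.3), np.float64(29.6), np.float64(0.0)], [np.float64(-19.7), np.float64(-49.2), np.float64(15.6), np.float64(0.0)], [np.float64(-22.8), np.float64(-58.1), np.float64(-0.3), np.float64(0.0)]]
-0.08 0.65 [[np.float64(19.5), np.float64(4.0), np.float64(74.5), np.float64(0.0)], [np.float64(1.5), np.float64(-19.5), np.float64(49.0), np.float64(0.0)], [np.float64(-9.4), np.float64(-35.6), np.float64(28.8), np.float64(0.0)], [np.float64(-14.7), np.float64(-45.4), np.float64(14.2), np.float64(0.0)], [np.float64(-17.1), np.float64(-54.3), np.float64(-2.1), np.float64(0.0)]]
```

```bash
cat >> h.py <<'E'
def lane(X,Y,z,tilt):
    a=np.radians(-5.9); R=Ro.from_euler('xyz',[180,0,174.1],degrees=True)*Ro.from_rotvec([0,-tilt,0],degrees=True)
    delta([.7177+X*np.cos(a)-Y*np.sin(a),-.1298+X*np.sin(a)+Y*np.cos(a),z],R.as_euler('xyz',degrees=True))
E
python3 -m handwheel '[[0,0,0,1.4,4,0],[0,0,0,0,5,0],[0,0,0,0,5,0],[0,0,0,0,5,0],[0,0,0,0,5,0],[0,0,0,0,5,0],[0,0,0,0,2,0],[0,0,0,0,0,0]]'
python3 -c "
from h import *
lane(-.31,0,.2,20)"
```

```text
time: 15.68
ee_pos: [0.4952, -0.1326, 0.2377]
tcp_rot: [179.9, 19.5, 174.1]
wrist_force: [-0.0, 0.2, -0.2]
opening: -0.0
t 15.6833 pos [ 0.4952 -0.1326  0.2377] rpy [179.91  19.49 174.1 ] q [-17.  -19.2 -15.4  74.6   3.8 -10.4] F [-0.   0.2 -0.2] op -0.0
shift [0.0964 0.0256 0.0059]
turn [ 0.09 -0.51  0.  ]
```

```bash
python3 -m handwheel '[[0.012,0.0032,0.0007,0,0,0],[0.012,0.0032,0.0007,0,0,0],[0.012,0.0032,0.0007,0,0,0],[0.012,0.0032,0.0007,0,0,0],[0.012,0.0032,0.0007,0,0,0],[0.012,0.0032,0.0007,0,0,0],[0.012,0.0032,0.0007,0,0,0],[0.012,0.0032,0.0007,0,0,0]]' >/dev/null
python3 -m handwheel '[[0.0069,0,0.019,0,0,0],[0.0069,0,0.019,0,0,0],[0.0069,0,0.019,0,0,0],[0.0069,0,0.019,0,0,0],[0.0069,0,0.019,0,0,0],[0.0069,0,0.019,0,0,0],[0.0069,0,0.019,0,0,0],[0,0,0,0,0,0]]'
python3 -c "
from h import *
lane(-.29,0,.05,20)"
```

```text
time: 17.02
ee_pos: [0.4059, -0.0971, 0.0541]
tcp_rot: [179.9, 19.4, 174.0]
wrist_force: [-1.8, 0.6, -0.7]
opening: -0.0003
t 17.0167 pos [ 0.4059 -0.0971  0.0541] rpy [179.85  19.43 174.03] q [-15.6 -33.8 -45.1  59.6   3.3  -9.1] F [-1.8  0.6 -0.7] op -0.0003
shift [-0.0208 -0.0005  0.0117]
turn [ 0.12 -0.57 -0.07]
```

```bash
python3 -m handwheel '[[-0.0039,0,0.0068,0,0,0],[-0.0039,0,0.0068,0,0,0],[-0.0056,0,0.002,0,0,0],[-0.0056,0,0.002,0,0,0],[-0.0056,0,0.002,0,0,0],[-0.0056,0,0.002,0,0,0],[-0.0056,0,0.002,0,0,0],[-0.0056,0,0.002,0,0,0]]'
python3 -m handwheel '[[-0.0047,0,0.0017,0,0,0],[-0.0047,0,0.0017,0,0,0],[-0.0047,0,0.0017,0,0,0],[-0.0047,0,0.0017,0,0,0],[-0.0047,0,0.0017,0,0,0],[-0.0047,0,0.0017,0,0,0],[-0.0047,0,0.0017,0,0,0],[-0.0047,0,0.0017,0,0,0]]'
python3 -c "
from h import *
lane(-.18,0,.044,20)"
```

```text
time: 17.68
ee_pos: [0.4564, -0.1029, 0.0477]
tcp_rot: [179.9, 19.7, 174.0]
wrist_force: [0.7, 0.2, 0.4]
opening: 0.0003
time: 18.35
ee_pos: [0.4959, -0.107, 0.0474]
tcp_rot: [179.9, 19.7, 174.0]
wrist_force: [-4.2, 0.6, 1.7]
opening: 0.0
t 18.35 pos [ 0.4959 -0.107   0.0474] rpy [179.89  19.67 174.02] q [-13.6 -18.9 -36.4  53.    2.7  -7.2] F [-4.2  0.6  1.7] op 0.0
shift [-0.0393  0.0001  0.0176]
turn [ 0.09 -0.33 -0.07]
```

```bash
python3 -m handwheel '[[-0.0047,0,0.0018,0,0,0],[-0.0047,0,0.0018,0,0,0],[-0.0047,0,0.0018,0,0,0],[-0.0047,0,0.0018,0,0,0],[-0.0047,0,0.0018,0,0,0],[-0.0047,0,0.0018,0,0,0],[-0.0047,0,0.0018,0,0,0],[0,0,0,0,0,0]]'
python3 - <<'E'
from h import *
lane(-.18,0,.044,45)
c=snap('top','top4');snap('side','side4')
a=cv2.imread('pics/top4.png')[120:340,290:450];b=cv2.imread('pics/side4.png')[170:390,170:450]
F=lambda i:cv2.resize(i,(int(i.shape[1]*400/i.shape[0]),400),interpolation=cv2.INTER_CUBIC)
cv2.imwrite('pics/s4.png',np.hstack([F(a),F(b)]))
E
```

```text
time: 19.02
ee_pos: [0.5315, -0.1107, 0.0466]
tcp_rot: [179.9, 19.7, 174.0]
wrist_force: [-0.2, 0.1, -0.1]
opening: -0.0002
t 19.0167 pos [ 0.5315 -0.1107  0.0466] rpy [179.89  19.71 174.03] q [-13.  -13.5 -32.3  51.6   2.5  -6.6] F [-0.2  0.1 -0.1] op -0.0002
shift [-0.0059  0.0001  0.0049]
turn [  0.07 -25.29  -0.09]
```

View pics/s4.png

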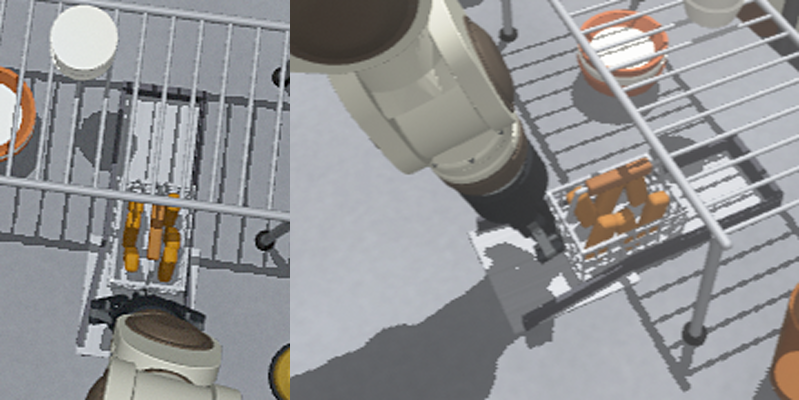

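The basket is straight between the rails, with its front just under the shelf bar at about (155,195) in the left crop. I'll back off 15 mm and tilt to 45°.

```bash
python3 -m handwheel '[[0.007,0,-0.0026,0,0,0],[0.007,0,-0.0026,0,0,0],[0,0,0,0,-5,0],[0,0,0,0,-5,0],[0,0,0,0,-5,0],[0,0,0,0,-5,0],[0,0,0,0,-5.3,0],[0,0,0,0,0,0]]'
python3 -c "
from h import *
lane(-.081,0,.042,45)"
```

```text
time: 19.78
ee_pos: [0.5111, -0.1081, 0.0408]
tcp_rot: [179.8, 44.8, 173.9]
wrist_force: [-1.6, 0.3, -1.6]
opening: 0.0002
t 19.7833 pos [ 0.5111 -0.1081  0.0408] rpy [179.78  44.81 173.88] q [-15.4 -38.7 -59.9  24.4   6.7  -6.6] F [-1.6  0.3 -1.6] op 0.0002
shift [-0.0908 -0.0002  0.0885]
turn [ 0.07 -0.19 -0.16]
```

```bash
python3 -m handwheel '[[-0.0043,0,0.0042,0,0,0],[-0.0043,0,0.0042,0,0,0],[-0.0043,0,0.0042,0,0,0],[-0.0043,0,0.0042,0,0,0],[-0.0043,0,0.0042,0,0,0],[-0.0043,0,0.0042,0,0,0],[-0.0043,0,0.0042,0,0,0],[-0.0043,0,0.0042,0,0,0]]'
python3 -m handwheel '[[-0.0037,0,0.0036,0,0,0],[-0.0037,0,0.0036,0,0,0],[-0.0037,0,0.0036,0,0,0],[-0.0037,0,0.0036,0,0,0],[-0.0037,0,0.0036,0,0,0],[-0.0037,0,0.0036,0,0,0],[-0.0037,0,0.0036,0,0,0],[-0.0037,0,0.0036,0,0,0]]'
python3 -c "
from h import *
lane(-.081,0,.042,45)"
```

```text
time: 20.45
ee_pos: [0.5643, -0.1141, 0.0473]
tcp_rot: [179.8, 44.9, 174.0]
wrist_force: [-4.6, 0.5, 3.8]
opening: -0.0002
time: 21.12
ee_pos: [0.6048, -0.1182, 0.0474]
tcp_rot: [179.8, 44.9, 174.0]
wrist_force: [-3.4, 1.5, -1.0]
opening: 0.0
t 21.1167 pos [ 0.6048 -0.1182  0.0474] rpy [179.84  44.93 173.96] q [-13.4 -20.6 -48.8  17.1   5.3  -5.2] F [-3.4  1.5 -1. ] op 0.0
shift [-0.0192  0.0001  0.0268]
turn [ 0.06 -0.07 -0.1 ]
```

```bash
python3 -m handwheel '[[-0.0021,0,0.0026,0,0,0],[-0.0021,0,0.0026,0,0,0],[-0.0021,0,0.0026,0,0,0],[-0.0021,0,0.0026,0,0,0],[-0.0021,0,0.0026,0,0,0],[-0.0021,0,0.0026,0,0,0],[-0.0021,0,0.0026,0,0,0],[0,0,0,0,0,0]]'
python3 - <<'E'
from h import *
lane(-.081,0,.042,45)
c=snap('top','top5');snap('side','side5')
a=cv2.imread('pics/top5.png')[110:310,310:440];b=cv2.imread('pics/side5.png')[190:370,250:490]
F=lambda i:cv2.resize(i,(int(i.shape[1]*400/i.shape[0]),400),interpolation=cv2.INTER_CUBIC)
cv2.imwrite('pics/s5.png',np.hstack([F(a),F(b)]))
E
```

```text
time: 21.78
ee_pos: [0.6284, -0.121, 0.0459]
tcp_rot: [179.9, 45.0, 174.0]
wrist_force: [-0.4, -0.2, 0.4]
opening: -0.0003
t 21.7833 pos [ 0.6284 -0.121   0.0459] rpy [179.88  45.03 173.96] q [-13.  -16.5 -46.1  15.6   5.   -4.9] F [-0.4 -0.2  0.4] op -0.0003
shift [-0.0035  0.0004  0.0089]
turn [ 0.02  0.03 -0.1 ]
```

View pics/s5.png

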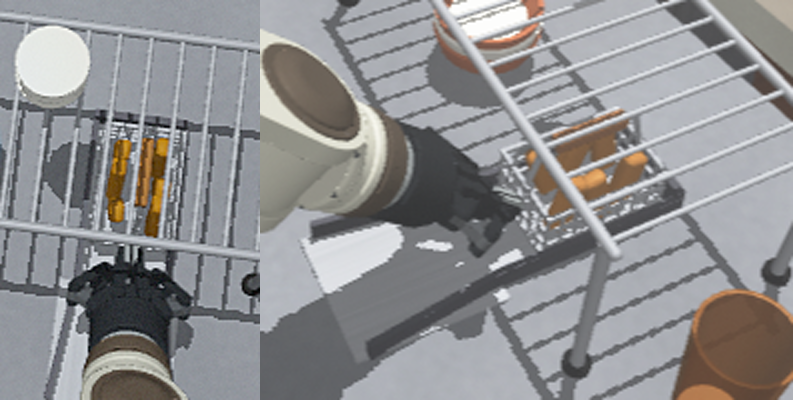

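The basket is under the shelf, nearly at the stop. I'll push in small steps until the force rises.

```bash
python3 -m handwheel '[[-0.0009,0,0.001,0,0,0],[-0.0009,0,0.001,0,0,0],[-0.0009,0,0.001,0,0,0],[-0.0009,0,0.001,0,0,0],[-0.0009,0,0.001,0,0,0],[0,0,0,0,0,0],[0,0,0,0,0,0],[0,0,0,0,0,0]]'
python3 -m handwheel '[[-0.0007,0,0.0007,0,0,0],[-0.0007,0,0.0007,0,0,0],[0,0,0,0,0,0],[0,0,0,0,0,0],[0,0,0,0,0,0],[0,0,0,0,0,0],[0,0,0,0,0,0],[0,0,0,0,0,0]]'
python3 -c "
from h import *
lane(-.081,0,.042,45)"
```

```text
time: 22.55
ee_pos: [0.6344, -0.1214, 0.0451]
tcp_rot: [179.9, 45.0, 174.0]
wrist_force: [-0.3, 0.2, 0.2]
opening: 0.0002
time: 23.22
ee_pos: [0.6363, -0.1216, 0.0451]
tcp_rot: [179.9, 45.0, 174.0]
wrist_force: [-0.3, 0.1, -0.1]
opening: 0.0001
t 23.2167 pos [ 0.6363 -0.1216  0.0451] rpy [179.86  44.98 173.96] q [-12.9 -15.1 -45.1  15.2   5.   -4.8] F [-0.3  0.1 -0.1] op 0.0001
shift [0.0016 0.0002 0.0027]
turn [ 0.04 -0.02 -0.1 ]
```

```bash
python3 -m handwheel '[[-0.0007,0,0.0007,0,0,0],[-0.0007,0,0.0007,0,0,0],[-0.0007,0,0.0007,0,0,0],[0,0,0,0,0,0],[0,0,0,0,0,0],[0,0,0,0,0,0],[0,0,0,0,0,0],[0,0,0,0,0,0]]'
python3 -m handwheel '[[-0.0007,0,0.0007,0,0,0],[-0.0007,0,0.0007,0,0,0],[-0.0007,0,0.0007,0,0,0],[0,0,0,0,0,0],[0,0,0,0,0,0],[0,0,0,0,0,0],[0,0,0,0,0,0],[0,0,0,0,0,0]]'
python3 -c "
from h import *
lane(-.081,0,.042,45)"
```

```text
time: 23.88
ee_pos: [0.6393, -0.1219, 0.0451]
tcp_rot: [179.9, 45.0, 174.0]
wrist_force: [-0.6, -0.9, 0.3]
opening: -0.0003
time: 24.55
ee_pos: [0.6417, -0.1221, 0.0449]
tcp_rot: [179.8, 44.9, 173.9]
wrist_force: [-15.1, 1.9, 7.9]
opening: -0.0001
t 24.55 pos [ 0.6417 -0.1221  0.0449] rpy [179.84  44.92 173.95] q [-12.8 -14.2 -44.4  15.1   4.9  -4.8] F [-15.1   1.9   7.9] op -0.0001
shift [ 0.0053  0.0002 -0.0013]
turn [ 0.05 -0.08 -0.11]
```

The force rose to 15 N at the expected spot, so the basket is against the stop. I'll draw back along the lane and look.

```bash
python3 -m handwheel '[[0.0015,0,-0.0015,0,0,0],[0.003,0,-0.003,0,0,0],[0.006,0,-0.006,0,0,0],[0.011,0,-0.011,0,0,0],[0.012,0,-0.012,0,0,0],[0.014,0,-0.014,0,0,0],[0.014,0,-0.014,0,0,0],[0.014,0,-0.014,0,0,0]]'
python3 -m handwheel '[[0.007,0,-0.007,0,0,0],[0,0,0,0,7,0],[0,0,0,0,7,0],[0,0,0,0,7,0],[0,0,-0.005,0,7,0],[0,0,-0.01,0,7,0],[0,0,-0.01,0,7,0],[0,0,-0.02,0,3,0]]'
python3 - <<'E'
from h import *
c=snap('top','top6');s=snap('side','side6')
delta([.4525,-.3008,.15],[180,0,174.1])
P=cloud(c)
m=(P[...,2]>.093)&(P[...,2]<.115)&(P[...,0]>.63)&(P[...,0]<.8)&(P[...,1]<-.07)&(P[...,1]>-.2)
q=P[m]; print('bar',len(q),q.mean(0)-[.7177,-.1298,0],q[:,:2].min(0),q[:,:2].max(0))
a=cv2.imread('pics/top6.png')[110:260,330:430];b=cv2.imread('pics/side6.png')[200:330,330:480]
F=lambda i:cv2.resize(i,(int(i.shape[1]*440/i.shape[0]),440),interpolation=cv2.INTER_CUBIC)
cv2.imwrite('pics/s6.png',np.hstack([F(a),F(b)]))
E
```

```text
time: 25.22
ee_pos: [0.5347, -0.1109, 0.0445]
tcp_rot: [179.9, 45.0, 174.0]
wrist_force: [-0.0, -0.2, -0.3]
opening: -0.0003
time: 25.88
ee_pos: [0.5181, -0.1093, 0.0877]
tcp_rot: [179.9, -0.6, 174.1]
wrist_force: [0.7, -0.0, -0.1]
opening: -0.0001
t 25.9833 pos [ 0.5205 -0.1097  0.091 ] rpy [179.91  -0.   174.08] q [-12.    2.4 -10.   77.6   0.1  -6. ] F [0.8 0.3 0.3] op -0.0004
shift [ 0.048  -0.197  -0.0593]
turn [ 0.09 -0.   -0.02]
bar 255 [-0.00084079 -0.00111763  0.10854224] [ 0.66920097 -0.14001654] [ 0.76660449 -0.12192015]
```

View pics/s6.png

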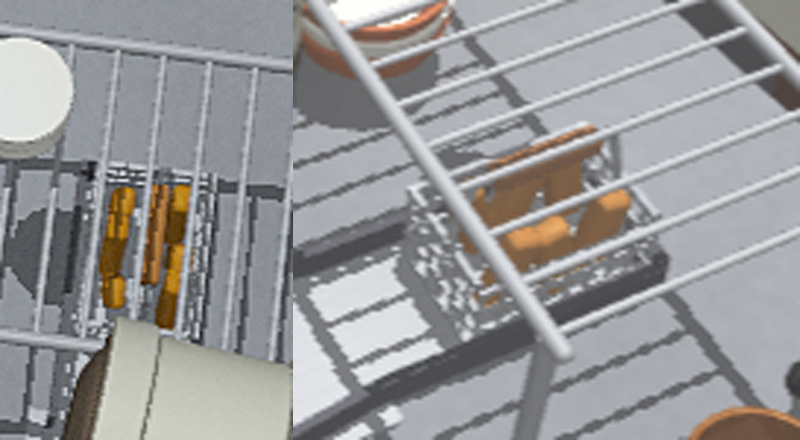

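The basket is upright against the stop, and the bar depth puts it within about 1 mm of home. Next is the bell.

```bash
python3 -m handwheel '[[0,0,-0.02,0,0,0],[0,0,-0.02,0,0,0],[0,0,-0.02,0,0,0],[0.003,-0.012,0,0,0,0],[0.006,-0.0246,0,0,0,0],[0.006,-0.0246,0,0,0,0],[0.006,-0.0246,0,0,0,0],[0.006,-0.0246,0,0,0,0]]' -1
python3 -m handwheel '[[0.006,-0.0246,0,0,0,0],[0.006,-0.0246,0,0,0,0],[0.006,-0.0246,0,0,0,0],[0.003,-0.0126,0,0,0,0],[0,0,0,0,0,0],[0,0,0,0,0,0],[0,0,0,0,0,0],[0,0,0,0,0,0]]'
python3 - <<'E'
from h import *
delta([.4525,-.3008,.095],[180,0,174.1])
for n,t in(('top','top6'),('side','side6')):
    c=load(t); P=cloud(c); m=(P[...,2]>.055)&(P[...,2]<.07)&(abs(P[...,0]-.4525)<.03)&(abs(P[...,1]+.3008)<.03)
    q=P[m]; print(n,len(q), q.mean(0).round(4) if len(q) else '', q.max(0) if len(q) else '')
E
```

```text
time: 26.65
ee_pos: [0.4788, -0.2175, 0.1482]
tcp_rot: [179.9, 0.0, 174.1]
wrist_force: [-0.1, -0.3, -0.3]
opening: -0.0003
time: 27.32
ee_pos: [0.4506, -0.2994, 0.1486]
tcp_rot: [179.9, -0.0, 174.1]
wrist_force: [1.1, 0.5, -0.1]
opening: -0.0
t 27.3167 pos [ 0.4506 -0.2994  0.1486] rpy [ 1.7989e+02 -2.0000e-02  1.7412e+02] q [-33.6   3.   -3.1  84.    0.1 -27.8] F [ 1.1  0.5 -0.1] op -0.0
shift [-0.002  -0.0013  0.0536]
turn [ 0.11 -0.02  0.02]
top 92 [ 0.4524 -0.3006  0.0614] [ 0.46141383 -0.29078305  0.06708734]
side 172 [ 0.4523 -0.3023  0.0609] [ 0.46303511 -0.29047489  0.0654997 ]
```

```bash
python3 -m handwheel '[[-0.002,-0.0015,0,0,0,0],[0,0,0.012,0,0,0],[0,0,0.012,0,0,0],[0,0,0.012,0,0,0],[0,0,0.012,0,0,0],[0,0,0.01,0,0,0],[0,0,0.004,0,0,0],[0,0,0,0,0,0]]'
python3 -m handwheel '[[0,0,0.002,0,0,0],[0,0,0.002,0,0,0],[0,0,0.002,0,0,0],[0,0,0.002,0,0,0],[0,0,0.001,0,0,0],[0,0,0,0,0,0],[0,0,0,0,0,0],[0,0,0,0,0,0]]'
```

```text
time: 27.98
ee_pos: [0.4515, -0.3015, 0.0851]
tcp_rot: [179.8, -0.1, 174.1]
wrist_force: [-0.2, 0.5, -0.2]
opening: 0.0002
time: 28.65
ee_pos: [0.4523, -0.3019, 0.078]
tcp_rot: [179.9, -0.0, 174.1]
wrist_force: [0.7, -0.3, 0.2]
opening: -0.0
```

```bash
python3 -m handwheel '[[0,0,0.001,0,0,0],[0,0,0.001,0,0,0],[0,0,0.001,0,0,0],[0,0,0.001,0,0,0],[0,0,0,0,0,0],[0,0,0,0,0,0],[0,0,0,0,0,0],[0,0,0,0,0,0]]'
python3 -m handwheel '[[0,0,0.0007,0,0,0],[0,0,0.0007,0,0,0],[0,0,0.0006,0,0,0],[0,0,0,0,0,0],[0,0,0,0,0,0],[0,0,0,0,0,0],[0,0,0,0,0,0],[0,0,0,0,0,0]]'
```

```text
time: 29.32
ee_pos: [0.4523, -0.302, 0.0739]
tcp_rot: [179.9, -0.0, 174.1]
wrist_force: [-0.7, -0.3, 3.7]
opening: 0.0004
time: 29.98
ee_pos: [0.4523, -0.302, 0.073]
tcp_rot: [179.9, 0.0, 174.1]
wrist_force: [-3.6, 1.9, 13.2]
opening: 0.0002
```

The force is 13 N at a hard stop, well over the 4.5 N needed, so the plunger is right down. I'll lift off and check.

```bash
python3 -m handwheel '[[0,0,-0.003,0,0,0],[0,0,-0.01,0,0,0],[0,0,-0.02,0,0,0],[0,0,-0.02,0,0,0],[0,0,-0.02,0,0,0],[0,0,-0.02,0,0,0],[0.02,0,0,0,0,0],[0.02,0,0,0,0,0]]'
python3 -m handwheel '[[0.02,0,0,0,0,0],[0.02,0,0,0,0,0],[0.02,0,0,0,0,0],[0.02,0,0,0,0,0],[0,0,0,0,0,0],[0,0,0,0,0,0],[0,0,0,0,0,0],[0,0,0,0,0,0]]'
python3 - <<'E'
from h import *
c=snap('top','top7');s=snap('side','side7')
for n,k in(('top',c),('side',s)):
    P=cloud(k); m=(P[...,2]>.055)&(P[...,2]<.07)&(abs(P[...,0]-.4525)<.03)&(abs(P[...,1]+.3008)<.03); print(n,m.sum(),np.nanmedian(P[m][:,2]) if m.any() else '')
P=cloud(c); m=(P[...,2]>.093)&(P[...,2]<.115)&(P[...,0]>.63)&(P[...,0]<.8)&(P[...,1]<-.07)&(P[...,1]>-.2)
print('bar',P[m].mean(0)-[.7177,-.1298,0])
E
```

```text
time: 30.65
ee_pos: [0.4127, -0.2979, 0.1659]
tcp_rot: [179.9, 0.0, 174.1]
wrist_force: [0.0, -0.1, 0.4]
opening: 0.0003
time: 31.32
ee_pos: [0.3335, -0.2897, 0.1647]
tcp_rot: [179.9, -0.0, 174.1]
wrist_force: [-0.3, 0.3, 0.4]
opening: -0.0001
top 93 0.06139568319935176
side 171 0.061141725593331864
bar [-0.00129261 -0.00109388  0.10848195]
```

View pics/top7.png

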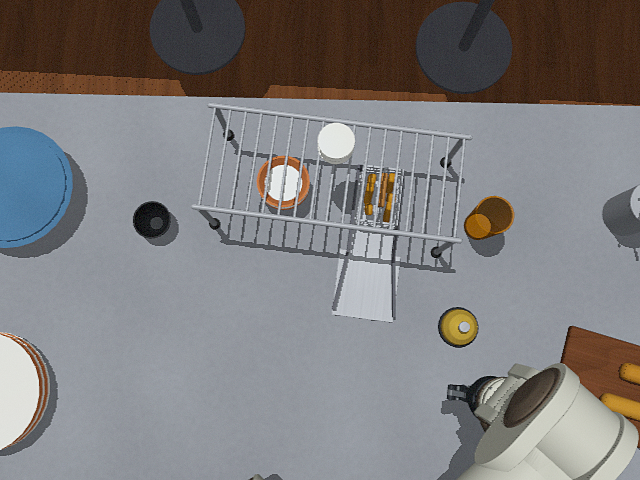

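The basket is home at (380,193). The bowls (284,182), glass (490,217) and ramekin (152,220) haven't moved. The plunger is up again and the arm is clear of everything, so I'll hand in.

```bash
python3 -c "
from workcell import order
print(order.job_done())"
```

```text
the job is handed in; nothing more can be done
None
```

I set the basket in the open front part of the lane, slid it under the shelf to the end stop, pressed the bell's plunger right down, and handed the job in at about 31 s. No verdict was reported.

**Final checks:**
- **Basket:** the wrist force rose to about 15 N when it met the stop. In the last top picture the grip bar lies within about 1.5 mm of its home position, and in the earlier crops the basket stands upright.
- **Bell:** I pressed until the plunger stopped hard at 13 N (about 4.5 N is enough). Both cameras then showed it back up at 61 mm.
- **Bowls, glass and ramekin:** they sit at the same pixels as at the start.
- **Robot:** the gripper is clear of everything, and no reading suggested contact with the shelf.

**What went wrong on the way:** the first 55° push tilt drove joint 2 right up to its limit (-48.5°, limit -48.56°), and the tool drifted above the standing basket without touching it. I redid the push at 20° and then 45°. No final check failed; the only disagreement was 2–3 mm between the two cameras on the bell's position.

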